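# Show the hidden mark to the inspection camera

## Task

Pick up the inspection mirror (the one with the blue grip), carry it to the viewing jig and hold it upright in the air with the mirror centred over the yellow cross at the height of the camera lens, angled so that the camera sees the orange mark on the bottle reflected in the middle of the mirror (the silvered face looking halfway between lens and mark). Finish while still holding it there, steady and clear of the jig; do not knock the jig, the bottle arm or the glassware standing around, and never tip the mirror over.

Things in the scene. Friction and masses are not known exactly. Their poses are not given: they have to be found in the camera images.
- mirror (a point): centre of the silvered round glass (46 mm across) of the loose inspection mirror; x axis straight out of the silvered face, z up along the stem. The stem axis passes 2.5 mm behind this point (along -x). On that axis stands the blue grip, 16 x 16 mm square, faces square to x and y, from 35 to 95 mm above this point (its middle 65 mm above)
- lens (a point): centre of the front of the lens of the grey inspection camera (block 40 x 42 x 46 mm on a post), 105 mm above the worktop, 100 mm from the vertical axis through the yellow cross and looking at that axis. Fixed to the jig
- marker (a point): centre of the orange round mark (22 mm across) on the side of a white blue-capped bottle (46 mm across), facing the axis through the yellow cross, 105 mm up and 100 mm from that axis. The bottle is fixed on a black pedestal on a stiff arm that swings about that axis: the angle between lens and mark is 55 to 115 degrees, different each run. Bottle top 140 mm above the worktop
- halfway (a point): the viewing point: 105 mm above the worktop, straight above the yellow cross (40 mm) in the centre of the jig's round hub (96 mm across, top 17 mm above the worktop). Its z axis is up, its x axis is level and points halfway between the directions to lens and mark
- jig: the viewing jig, fixed to the worktop: aluminium base with hub, camera and bottle arm; the origin is on the worktop below the yellow cross. The camera stands 45 degrees clockwise (from above) from its x axis
- inspection_mirror: the same inspection mirror: black disc 50 mm across and 6.5 mm thick on a stem, blue grip above, dark weighted foot 56 mm across; 168 mm tall, about 0.2 kg. Starts standing on the worktop. Origin at the centre of the foot's underside, 70 mm below the mirror's centre; axes as of point mirror
- small_beaker: clear glass beaker 54 x 57 x 74 mm, bystander, origin at the centre of its underside
- brown_dropper_bottle: brown dropper bottle 28 x 28 x 84 mm, bystander, origin at the centre of its underside
- big_beaker: clear glass beaker 71 x 75 x 92 mm, bystander, origin at the centre of its underside
- dish: flat round glass dish 65 x 65 x 15 mm, bystander, origin at the centre of its underside

How it is judged:
By the outcome, as a careful person would: the job done as asked, in the order asked, and still so for the second after the job is handed in, while the arm keeps its last pose, push and grip.
It also fails if it takes over 38 s, if anything falls off the work surface, if the arm or the gripper's body presses on something with over 40 N, if the wrist force passes 120 N, or if a joint passes its speed limit or range.

## Robot

A 7-joint arm with a two-finger parallel gripper is mounted at the origin on a cart in front of the work surface, level with it; the furniture and walls round the work are solid. World frame = base frame: x ahead of the robot, y to its left, z up, the work surface at z = 0. Lengths are in m, angles in rad, forces in N, time in s.
With the tool pointing down it reaches from about 0.4 to 0.85 m from the base axis. Payload 10.4 kg.
Tool frame: the origin (TCP) lies midway between the tips of the shut fingers; the grasp point (between the pads) lies 19 mm behind it (r.grasp_offset is the distance from the TCP to the grasp point, in m); x points along the fingers, y is the direction in which the jaws open and shut, and the axes are right-handed (so a half turn about x gives the same grasp; the last joint's range is limited). The gripper opens to 87 mm and grips with 3 to 60 N. Pads are 19 mm wide; open, the fingers measure 117 mm over their backs; the gripper's body (75 mm by 190 mm) begins 51 mm behind the grasp point.
Start: joints at [1.183, 0.332, -0.065, 1.46, 0.022, 1.35, -0.088], TCP at [0.223, -0.584, 0.2] pointing down, gripper open.
Joint ranges: [-2.6, 2.6], [-0.5, 2.12], [-1.47, 1.34], [0.16, 2.42], [-1.27, 4.41], [0.06, 2.06], [-2.6, 2.6]. Speed limits (rad/s): [2.22, 2.22, 2.79, 2.79, 3.14, 3.14, 3.14].

## Interface

Orientations are given as a unit quaternion [x, y, z, w].
In Python, from bench import r, vision, close_job gives the robot as it stands. The module is installed in compiled form; this text tells all that it offers.
- The arm moves only by the shell command python3 -m pendant 'ROWS' [OPENING] [FORCE]. ROWS is text: rows parted by semicolons, each of 6 numbers parted by spaces: the shift along the tool's x, y, z in units of 0.25 m (1.0 is 0.25 m), then the turn, a rotation vector about the tool's x, y, z in units of 1.5 rad (1.0 is 1.5 rad). A call has 1 to 8 rows; each row is the pose to reach, as a shift and turn from the pose commanded when the call began, along the tool's axes at that moment; what a row does not reach only later rows make up. A row lasts 1/10 s, in which the tool goes at most 50 mm and 8.59 degrees, less where a joint would pass 70% of its speed; a pose out of reach is approached as far as the arm can. A call with a number of a shift or a turn outside -1 to 1 is refused whole. A call with a gripper value outside its range is refused whole. OPENING is the gripper command: -1 is shut, 1 is fully open, values between are in proportion, set as the call begins (- or left out, the last holds). The fingers move at their own pace and stop on an object; FORCE is the grip in N (left out, the last holds). Time passes only in rows, so rows that repeat a pose let the fingers close. It gives the time, the measured TCP pose, the force and the opening at its end, in the units of the state.
- r.read_state(): the state, without advancing time (a new reading comes with each control period).
- vision.camera(name): name is "side" or "top" or "wrist"; returns (picture, depth): 420x560x3 uint8, blue, green, red; 420x560 float32, m along the optical axis (not along the pixel's ray), 0 where there is no reading.
- vision.get_calibration(name): a dict with "camera_matrix" (3x3 intrinsics, pixels), "rvec" (rotation vector, rad) and "tvec" (3), from world to camera coordinates, as OpenCV has them. Camera axes: x right, y down, z forward; pixel columns grow to the right and rows downward; lengths in m; the calibration is good to about 2 mm. The wrist camera is an equidistant fisheye: a pixel r from the principal point sees the ray r / f radians off the axis. A picture is of the moment at which its call begins: read the wrist's pose just before it. get_calibration takes no time and is no camera call; for the wrist camera it gives the pose at the moment of the call.
- close_job(): hands the job in, once; it reports no verdict.
The state is a dict: "time": time; "joint_positions": joint angles; "joint_vel": joint speeds; "joint_torque": joint torques, N m; "ee_pos": TCP position; "eef_rot": TCP orientation; "ft_force": force on the tool from outside, world axes, zero at the start; "torque": the same for the moment, N m; "width": finger opening in m.
Only numpy, scipy, OpenCV 4.12 (cv2) and the standard library are available. Lean on these libraries where they do the work, as an engineer would, in place of code of your own. Each camera call takes 0.05 s, during which the arm holds its last target. There are 200 camera calls.

## Working session

There is one attempt and no reset: what is moved stays moved. The work goes in short steps, Python scripts to look and compute and a shell command to move; the robot and the scene stay as the last step left them, time stands still between calls to the robot, and variables do not carry over. Pictures are saved under pics/ and viewed, about 8 in all and at most 12, crops included, and the job is handed in when it is done.

```bash
mkdir -p pics; cat > h.py <<'E'
import numpy as np, cv2
from bench import r, vision
from scipy.spatial.transform import Rotation as R
def cal(n):
    c=vision.get_calibration(n); K=np.array(c["camera_matrix"]); M=cv2.Rodrigues(np.array(c["rvec"],float))[0]; t=np.array(c["tvec"],float).ravel(); return K,M,t
def pts(n,depth,K,M,t):  # pinhole cloud in world
    v,u=np.mgrid[:depth.shape[0],:depth.shape[1]]
    p=np.dstack([(u-K[0,2])/K[0,0]*depth,(v-K[1,2])/K[1,1]*depth,depth])
    return (p-t)@M
def ray(n,uv,K,M,t,z):
    d=np.array([(uv[0]-K[0,2])/K[0,0],(uv[1]-K[1,2])/K[1,1],1])@M; o=-t@M
    return o+d*(z-o[2])/d[2]
def grab(n):
    c=cal(n); im,d=vision.camera(n); return im,d,c
E
python3 - <<'E'
from h import *
print(r.read_state(), r.grasp_offset)
for n in("side","top"):
    im,d,c=grab(n); cv2.imwrite(f"pics/{n}0.png",im); np.savez(f"{n}0.npz",im=im,d=d,K=c[0],M=c[1],t=c[2]); print(n,c[0][0],-c[2]@c[1],c[1][2])
E
```

```text
{'time': 0.0, 'joint_positions': array([ 1.1833646 ,  0.33286919, -0.06470892,  1.4609469 ,  0.02158783,
        1.34987062, -0.08852644]), 'joint_vel': array([-3.57365283e-04,  1.76587026e-04,  1.86981828e-03, -4.83035591e-05,
        1.92456688e-03,  6.50788977e-04,  3.14689519e-04]), 'joint_torque': array([-5.59122655e-04, -6.23267841e+01,  2.39430548e-02, -3.89892340e+01,
       -6.15460100e-02,  3.98046628e-02,  1.37589377e-04]), 'ee_pos': array([ 0.22285084, -0.58347855,  0.19945298]), 'eef_rot': array([-0.69526764, -0.12875642,  0.69548134, -0.12779047]), 'ft_force': array([ 0.23401191, -1.01304599, -0.3931881 ]), 'torque': array([ 0.01416776, -0.0152133 , -0.02220509]), 'width': 0.08704898380929554} 0.0187
side [420.48138417   0.         283.18727471] [0.38636342 0.50130264 0.76315112] [ 0.09779847 -0.73592246 -0.66996537]
top [381.5698728    0.         272.32955545] [ 0.42770818 -0.21950892  0.97154135] [ 0.03062222  0.01364091 -0.99943794]
```

View pics/side0.png

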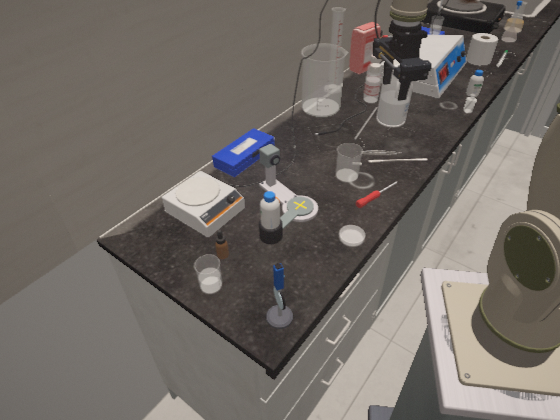

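View pics/top0.png

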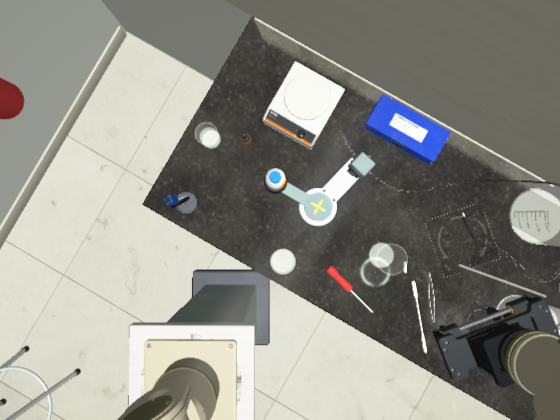

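The side view shows the mirror (foot 280,317; grip 278,278), the cross (300,205), the lens block (270,157) and the bottle (270,212). In the top view the foot is at (187,203), the grip at (172,200), the cross at (318,207), the camera at (362,164) and the cap at (276,179).

```bash
cat > m.py <<'E'
from h import *
D={n:np.load(f"{n}0.npz") for n in("side","top")}
def blobs(n,lo,hi,win,tag):
    f=D[n]; hsv=cv2.cvtColor(f["im"],cv2.COLOR_BGR2HSV); m=cv2.inRange(hsv,lo,hi)
    P=pts(n,f["d"],f["K"],f["M"],f["t"]); w=np.zeros_like(m); w[win[1]:win[3],win[0]:win[2]]=1
    m=m*w; v,u=np.nonzero(m&(f["d"]>0).astype(np.uint8)*255); p=P[v,u]
    uv=np.argwhere(m)[:,::-1].mean(0) if m.any() else None
    print(n,tag,len(p),uv,np.median(p,0).round(4),p.min(0).round(3),p.max(0).round(3)); return uv,p,f
for n,w in(("top",(295,185,340,228)),("side",(285,193,318,218))):
    uv,p,f=blobs(n,(22,80,100),(36,255,255),w,"cross"); print(" ray z=.017",ray(n,uv,f["K"],f["M"],f["t"],.0175).round(4))
for n,w in(("top",(260,165,292,195)),("side",(260,190,280,204))):
    uv,p,f=blobs(n,(95,120,80),(115,255,255),w,"cap"); print(" ray z=.14",ray(n,uv,f["K"],f["M"],f["t"],.14).round(4))
for n,w in(("top",(155,185,200,220)),("side",(265,260,300,295))):
    uv,p,f=blobs(n,(100,120,40),(125,255,255),w,"grip"); print(" ray z=.135",ray(n,uv,f["K"],f["M"],f["t"],.135).round(4))
# grey camera block: top by height
for n,w in(("top",(345,145,380,180)),("side",(255,140,290,185)),("side",(262,300,297,330)),("top",(170,190,200,215))):
    uv,p,f=blobs(n,(0,0,0),(180,255,255),w,"all")
    for a,b in((.0,.006),(.006,.02),(.1,.14)): 
        q=p[(p[:,2]>a)&(p[:,2]<b)]; print("  ",a,len(q),q.mean(0).round(4) if len(q) else "")
f=D["side"]; a=cv2.resize(f["im"][135:345,215:335],None,fx=4,fy=2.8*4/2.8,interpolation=cv2.INTER_CUBIC); cv2.imwrite("pics/s1.png",cv2.resize(a,None,fx=.7,fy=.7))
E
python3 m.py
```

```text
top cross 54 [317.72222222 206.27777778] [ 0.4516 -0.3205  0.0165] [ 0.434 -0.335  0.014] [ 0.467 -0.303  0.023]
 ray z=.017 [ 0.4509 -0.3199  0.0175]
side cross 47 [299.95744681 204.89361702] [ 0.4507 -0.32    0.016 ] [ 0.434 -0.337  0.013] [ 0.468 -0.304  0.019]
 ray z=.017 [ 0.4507 -0.318   0.0175]
top cap 99 [274.73737374 176.91919192] [ 0.512  -0.214   0.1396] [ 0.501 -0.225  0.134] [ 0.523 -0.203  0.143]
 ray z=.14 [ 0.5121 -0.2134  0.14  ]
side cap 97 [268.87628866 196.31958763] [ 0.5132 -0.2066  0.1376] [ 0.501 -0.38  -0.002] [ 0.557 -0.199  0.142]
 ray z=.14 [ 0.5125 -0.2039  0.14  ]
top grip 107 [171.88785047 200.31775701] [0.4606 0.0089 0.1458] [ 0.452  0.003 -0.001] [0.48  0.073 0.17 ]
 ray z=.135 [0.4613 0.0131 0.135 ]
side grip 206 [278.30097087 277.72330097] [0.4609 0.0204 0.1392] [0.452 0.008 0.105] [0.471 0.025 0.167]
 ray z=.135 [0.4614 0.0171 0.135 ]
top all 1221 [362. 162.] [ 0.5505 -0.4149  0.0064] [ 0.515 -0.479 -0.006] [ 0.608 -0.38   0.132]
   0.0 359 [ 0.5709 -0.4442  0.0017]
   0.006 147 [ 0.5459 -0.4016  0.0101]
   0.1 449 [ 0.5406 -0.4051  0.1244]
side all 1573 [272. 162.] [ 0.5393 -0.4541  0.0087] [ 0.492 -0.652 -0.004] [ 0.614 -0.378  0.13 ]
   0.0 347 [ 0.5412 -0.5082  0.0014]
   0.006 98 [ 0.5574 -0.4443  0.0122]
   0.1 319 [ 0.5404 -0.3972  0.1192]
side all 1049 [279.  314.5] [0.4609 0.0168 0.0041] [ 0.424 -0.033 -0.004] [0.505 0.047 0.085]
   0.0 279 [0.4644 0.0121 0.002 ]
   0.006 378 [0.4608 0.018  0.0085]
   0.1 0 
top all 747 [184.5 202. ] [0.4597 0.0074 0.0072] [ 0.432 -0.02  -0.005] [0.493 0.056 0.169]
   0.0 183 [0.4589 0.0153 0.0022]
   0.006 243 [0.4605 0.0088 0.0089]
   0.1 37 [0.4615 0.0072 0.1243]
```

View pics/s1.png

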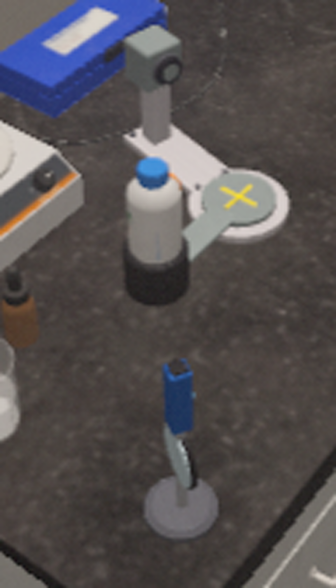

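```bash
cat >> h.py <<'E'
def goal(pos,yaw):
    """rows for tool down; yaw = world angle of jaw axis (mod pi, nearest)"""
    s=r.read_state(); Rc=R.from_quat(s["eef_rot"]); y=Rc.as_matrix()[:,1]
    cur=np.arctan2(y[1],y[0]); yaw=cur+((yaw-cur+np.pi/2)%np.pi-np.pi/2)
    X=np.array([0,0,-1.]);Y=np.array([np.cos(yaw),np.sin(yaw),0]);T=np.stack([X,Y,np.cross(X,Y)],1)
    rv=(Rc.inv()*R.from_matrix(T)).as_rotvec()/1.5; d=Rc.inv().apply(np.array(pos)-s["ee_pos"])/.25
    print("t",s["time"],"jaw yaw",np.degrees(cur).round(2),"q",s["joint_positions"].round(2),"\nrow",d.round(4),rv.round(4)," turn deg",np.degrees(np.linalg.norm(rv)*1.5).round(1))
E
python3 - <<'E'
from h import *
s=r.read_state(); print(R.from_quat(s["eef_rot"]).as_matrix().round(3))
goal([.35,-.45,.34],np.arctan2(-.36,-.93)); goal([.42,-.25,.34],0)
K,M,t=cal("wrist"); print(K,(-t@M).round(3),M.round(3))
E
```

```text
[[-0.001  0.357 -0.934]
 [ 0.001 -0.934 -0.357]
 [-1.    -0.001  0.   ]]
t 0.1 jaw yaw -69.1 q [ 1.18  0.33 -0.06  1.46  0.02  1.35 -0.09] 
row [-0.5615 -0.3182 -0.6657] [1.0442e+00 7.0000e-04 7.0000e-04]  turn deg 89.7
t 0.1 jaw yaw -69.1 q [ 1.18  0.33 -0.06  1.46  0.02  1.35 -0.09] 
row [-0.5606 -0.9657 -1.2126] [-8.04e-01 -5.00e-04  8.00e-04]  turn deg 69.1
[[325.1922621    0.         277.16127464]
 [  0.         325.1922621  213.10160071]
 [  0.           0.           1.        ]] [ 0.286 -0.561  0.385] [[ 0.356 -0.934 -0.001]
 [-0.905 -0.346  0.248]
 [-0.232 -0.088 -0.969]]
```

```bash
python3 -m pendant '-0.2 0 0 0 0 0;-0.4 0 0 0 0 0;-0.55 -0.12 -0.14 -0.05 0 0;-0.6 -0.25 -0.29 -0.1 0 0;-0.6 -0.38 -0.44 -0.16 0 0;-0.6 -0.5 -0.58 -0.21 0 0;-0.6 -0.63 -0.73 -0.26 0 0;-0.6 -0.75 -0.87 -0.31 0 0' 1 && python3 -m pendant '0 0 0 0 0 0;0 0 0 0 0 0;0 0 0 0 0 0' && python3 - <<'E'
from h import *
c=cal("wrist"); im,d=vision.camera("wrist"); np.savez("w1.npz",im=im,d=d,K=c[0],M=c[1],t=c[2]); cv2.imwrite("pics/w1.png",im)
goal([.42,-.05,.35],np.pi/2)
E
```

```text
time: 0.9
ee_pos: [0.3593, -0.3299, 0.3501]
eef_rot: [-0.647, -0.286, 0.647, -0.286]
ft_force: [0.3, -1.1, 0.5]
width: 0.0868
time: 1.2
ee_pos: [0.3581, -0.3328, 0.35]
eef_rot: [-0.647, -0.284, 0.648, -0.284]
ft_force: [-0.5, -0.1, -0.3]
width: 0.0869
t 1.25 jaw yaw -42.61 q [ 0.94  0.01 -0.29  1.53  0.    1.61 -0.09] 
row [-1.0000e-04 -5.8410e-01 -1.0012e+00] [5.515e-01 2.000e-04 3.000e-04]  turn deg 47.4
```

View pics/w1.png

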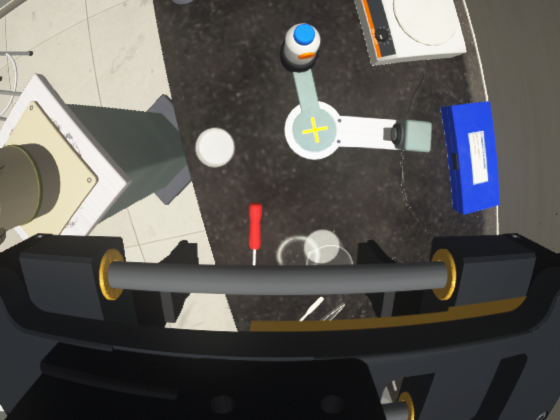

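The wrist view shows the cross at (315,129), the cap at (304,35), the orange mark at (306,56), and the camera block at (417,136) with its lens near (393,136).

```bash
cat >> h.py <<'E'
def fray(uv,K,M,t,z):
    p=(np.array(uv,float)-K[:2,2])/K[0,0]; th=np.linalg.norm(p,axis=-1,keepdims=True)
    d=np.concatenate([p/th*np.sin(th),np.cos(th)],-1)@M; o=-t@M
    return o+d*((z-o[2])/d[...,2])[...,None]
def fmask(f,lo,hi,w):
    m=cv2.inRange(cv2.cvtColor(f["im"],cv2.COLOR_BGR2HSV),lo,hi); o=np.zeros_like(m); o[w[1]:w[3],w[0]:w[2]]=m[w[1]:w[3],w[0]:w[2]]; return o
E
python3 - <<'E'
from h import *
f=np.load("w1.npz"); K,M,t=f["K"],f["M"],f["t"]
def pp(tag,m,z):
    uv=np.argwhere(m)[:,::-1]; p=fray(uv,K,M,t,z); print(tag,len(uv),uv.mean(0).round(1),p.mean(0).round(4),p.min(0).round(3),p.max(0).round(3)); return p.mean(0)
C=pp("cross",fmask(f,(22,80,100),(36,255,255),(290,105,340,155)),.0175)
B=pp("cap",fmask(f,(95,120,80),(115,255,255),(285,15,325,60)),.14)
O=pp("mark",fmask(f,(3,140,120),(18,255,255),(285,40,325,70)),.105)
# block top: flat light grey
hsv=cv2.cvtColor(f["im"],cv2.COLOR_BGR2HSV); print(hsv[136,[375,385,393,400,405,410,417,425,430,435]].tolist())
ref=f["im"][136,420].astype(int); m=(np.abs(f["im"].astype(int)-ref).max(2)<14).astype(np.uint8)
o=np.zeros_like(m);o[110:160,395:440]=m[110:160,395:440]; 
cnt=max(cv2.findContours(o,0,2)[0],key=cv2.contourArea); print(cv2.minAreaRect(cnt))
o[:]=0;cv2.drawContours(o,[cnt],-1,1,-1)
G=pp("block",o,.128)
for n,P in(("cap",B),("mark",O),("block",G)): d=P-C; print(n,np.degrees(np.arctan2(d[1],d[0])).round(2),np.hypot(*d[:2]).round(4))
# white arm between hub and camera: axis
w=fmask(f,(0,0,170),(180,45,255),(342,112,392,155)); c=cv2.findContours(w,0,2)[0]; c=max(c,key=cv2.contourArea)
a=fray(c[:,0,:],K,M,t,.01)[:,:2]; rc=cv2.minAreaRect((a*1000).astype(np.float32)); print("plate rect mm",rc)
ar=fmask(f,(70,15,90),(105,90,220),(294,70,325,104)); c=max(cv2.findContours(ar,0,2)[0],key=cv2.contourArea)
a=fray(c[:,0,:],K,M,t,.02)[:,:2]; print("swing arm rect",cv2.minAreaRect((a*1000).astype(np.float32)))
E
python3 -m pendant '0 -0.1 -0.17 -0.06 0 0;0 -0.2 -0.34 -0.12 0 0;0 -0.3 -0.5 -0.18 0 0;0 -0.4 -0.66 -0.24 0 0;0 -0.5 -0.83 -0.3 0 0;0 -0.58 -0.97 -0.36 0 0;0 -0.58 -0.97 -0.42 0 0;0 -0.58 -0.97 -0.45 0 0' && python3 - <<'E'
from h import *
goal([.40,.015,.30],np.pi/2)
E
```

```text
cross 146 [314.3 129.4] [ 0.4495 -0.3216  0.0175] [ 0.432 -0.339  0.017] [ 0.467 -0.304  0.017]
cap 352 [303.8  34. ] [ 0.5105 -0.2162  0.14  ] [ 0.497 -0.229  0.14 ] [ 0.524 -0.203  0.14 ]
mark 69 [306.   55.6] [ 0.501  -0.2345  0.105 ] [ 0.492 -0.241  0.105] [ 0.511 -0.228  0.105]
[[15, 2, 250], [13, 17, 108], [68, 13, 80], [0, 4, 67], [72, 22, 115], [76, 24, 206], [72, 21, 202], [69, 21, 199], [72, 22, 173], [0, 19, 66]]
((418.0, 135.5), (27.0, 22.0), 90.0)
block 590 [418.2 135.9] [ 0.5416 -0.4103  0.128 ] [ 0.519 -0.433  0.128] [ 0.564 -0.388  0.128]
cap 59.95 0.1218
mark 59.37 0.1012
block -43.93 0.1278
plate rect mm ((513.6119384765625, -382.92218017578125), (50.02096176147461, 86.6580581665039), 46.423805236816406)
swing arm rect ((483.73248291015625, -262.31658935546875), (56.09219741821289, 29.046045303344727), 60.00529479980469)
time: 2.05
ee_pos: [0.4158, -0.0551, 0.3503]
eef_rot: [0.515, 0.484, -0.515, 0.484]
ft_force: [0.7, -0.5, 0.7]
width: 0.0866
t 2.05 jaw yaw -3.57 q [ 0.68 -0.15 -0.56  1.66 -0.08  1.61  0.06] 
row [ 0.2011 -0.0804 -0.2758] [ 1.0057e+00 -0.0000e+00 -1.0000e-04]  turn deg 86.4
```

```bash
python3 -m pendant '0.1 0 -0.05 0 0 0;0.1 0 -0.05 0 0 0;0.1 0 -0.05 0 0 0' && python3 - <<'E'
from h import *
c=cal("wrist"); im,d=vision.camera("wrist"); np.savez("w2.npz",im=im,d=d,K=c[0],M=c[1],t=c[2]); cv2.imwrite("pics/w2.png",im); print((-c[2]@c[1]).round(3))
goal([.46,.017,.23],0)
E
```

```text
time: 2.35
ee_pos: [0.4162, -0.0436, 0.3255]
eef_rot: [-0.516, -0.483, 0.517, -0.483]
ft_force: [-0.4, -0.4, -0.3]
width: 0.087
[0.421 0.022 0.511]
t 2.4 jaw yaw -3.87 q [ 0.67 -0.16 -0.58  1.71 -0.09  1.56  0.03] 
row [ 0.3838  0.1572 -0.2539] [-0.0451  0.     -0.0001]  turn deg 3.9
```

View pics/w2.png

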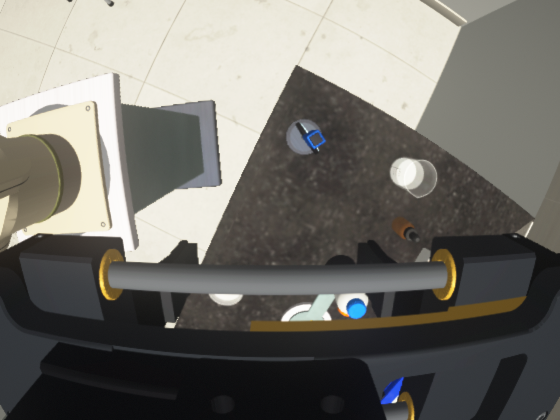

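The foot is at (305,137) and the grip at (315,140). The disc shows as a dark line from (298,124) to (318,152). I'll zoom in and measure the grip square's yaw.

```bash
cat > g.py <<'E'
import sys
from h import *
def grip(f,w,zt=.165):
    K,M,t=f["K"],f["M"],f["t"]; m=fmask(f,(100,90,40),(125,255,255),w)
    c=np.vstack(cv2.findContours(m,0,2)[0])
    a=fray(c[:,0,:],K,M,t,zt)[:,:2]; print("all blue rect",cv2.minAreaRect((a*1000).astype(np.float32)),"n",int((m>0).sum()))
if __name__=="__main__":
    f=np.load("w2.npz"); grip(f,(285,115,340,165))
    K,M,t=f["K"],f["M"],f["t"]
    print("foot",fray([305,137],K,M,t,.009).round(4),"grip top",fray([315,140],K,M,t,.165).round(4))
    a=fray(np.array([[298,124],[318,152]]),K,M,t,.085); d=a[1]-a[0]; print("disc dir",np.degrees(np.arctan2(d[1],d[0])))
    cv2.imwrite("pics/w2z.png",cv2.resize(f["im"][110:165,275:345],None,fx=8,fy=8,interpolation=cv2.INTER_CUBIC))
E
python3 g.py
```

```text
all blue rect ((458.9316101074219, 12.682580947875977), (19.083179473876953, 19.415369033813477), 30.232093811035156) n 211
foot [0.4624 0.0112 0.009 ] grip top [0.4599 0.0109 0.165 ]
disc dir -57.80659745166003
```

View pics/w2z.png

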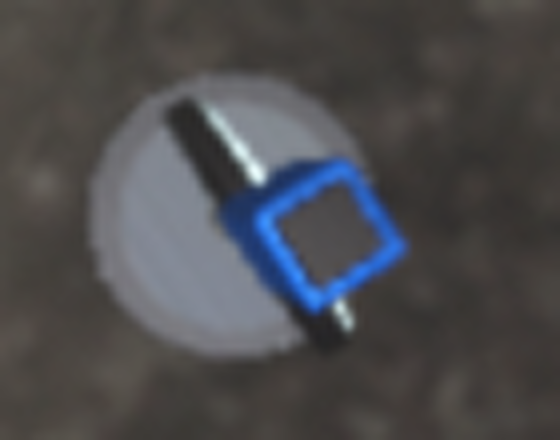

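```bash
python3 - <<'E'
from h import *
goal([.461,.012,.24],np.radians(31))
E
```

```text
t 2.4 jaw yaw -3.87 q [ 0.67 -0.16 -0.58  1.71 -0.09  1.56  0.03] 
row [ 0.3438  0.1625 -0.2342] [-4.058e-01  1.000e-04 -1.000e-04]  turn deg 34.9
```

```bash
python3 -m pendant '0 0.04 -0.06 -0.1 0 0;0 0.08 -0.12 -0.2 0 0;0 0.12 -0.18 -0.3 0 0;0.1 0.16 -0.23 -0.4 0 0;0.2 0.1625 -0.234 -0.406 0 0;0.3 0.1625 -0.234 -0.406 0 0;0.34 0.1625 -0.234 -0.406 0 0;0.34 0.1625 -0.234 -0.406 0 0' && python3 -m pendant '0 0 0 0 0 0;0 0 0 0 0 0' && python3 - <<'E'
from h import *
c=cal("wrist"); im,d=vision.camera("wrist"); np.savez("w3.npz",im=im,d=d,K=c[0],M=c[1],t=c[2]); cv2.imwrite("pics/w3.png",im); print((-c[2]@c[1]).round(3))
goal([.461,.012,.1165],np.radians(31))
E
```

```text
time: 3.2
ee_pos: [0.4606, 0.0123, 0.24]
eef_rot: [0.348, 0.616, -0.348, 0.615]
ft_force: [-0.2, -0.6, 0.5]
width: 0.0874
time: 3.4
ee_pos: [0.4616, 0.0129, 0.2417]
eef_rot: [0.348, 0.615, -0.347, 0.616]
ft_force: [0.8, 0.0, 0.5]
width: 0.0868
[0.426 0.069 0.427]
t 3.45 jaw yaw 31.09 q [ 0.56 -0.02 -0.66  1.78 -0.01  1.38  0.44] 
row [ 0.4999 -0.0043  0.0016] [ 0.001   0.0008 -0.001 ]  turn deg 0.1
```

View pics/w3.png

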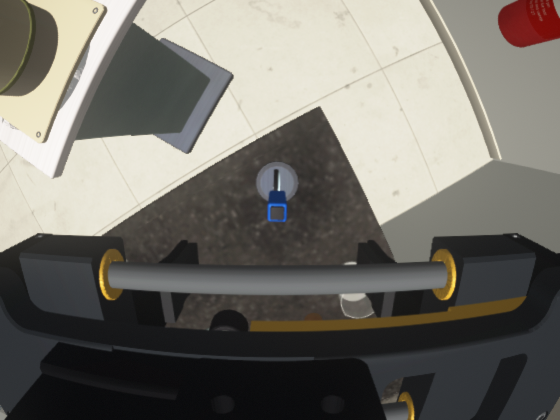

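The grip is well aligned with the jaws: its top is at (277,212) and the foot at (277,182), both on the jaws' mid column (277). I'll measure it again before descending.

```bash
python3 - <<'E'
from h import *
from g import grip
f=np.load("w3.npz"); K,M,t=f["K"],f["M"],f["t"]; 
grip(f,(262,203,294,224))
m=fmask(f,(100,90,40),(125,255,255),(262,185,294,224)); print(cv2.boundingRect(m))
u=np.argwhere(m[:,:])
for v in range(190,223,3): 
    x=np.nonzero(m[v])[0]; print(v,x.min() if len(x) else 0,x.max() if len(x) else 0,end=" | ")
print("\ngrip top",fray([277.5,212],K,M,t,.165).round(4),"foot",fray([277,182.5],K,M,t,.009).round(4))
cv2.imwrite("pics/w3z.png",cv2.resize(f["im"][160:226,245:310],None,fx=8,fy=8,interpolation=cv2.INTER_CUBIC))
E
```

```text
all blue rect ((460.43426513671875, 12.119710922241211), (15.8798189163208, 15.438755989074707), 31.042036056518555) n 227
(267, 191, 20, 31)
190 0 0 | 193 269 284 | 196 269 285 | 199 269 285 | 202 268 286 | 205 267 286 | 208 267 286 | 211 267 286 | 214 267 286 | 217 267 286 | 220 268 285 | 
grip top [0.4611 0.0126 0.165 ] foot [0.461  0.0124 0.009 ]
```

View pics/w3z.png

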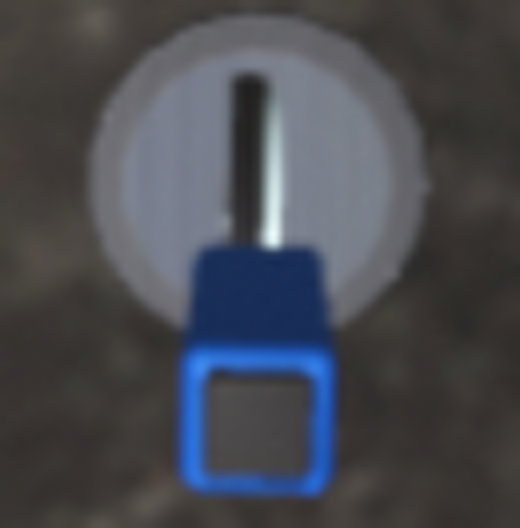

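The measured square is 15.9 x 15.4 mm at 31.0°, centred at (0.4605, 0.012), with the silvered side towards +31°. I'll descend and grip.

```bash
python3 -m pendant '0.1 0 0 0 0 0;0.2 0 0 0 0 0;0.3 0 0 0 0 0;0.4 0 0 0 0 0;0.46 0 0 0 0 0;0.5 0 0 0 0 0;0.5 0 0 0 0 0;0.5 0 0 0 0 0' 1 && python3 -m pendant '0 0 0 0 0 0;0 0 0 0 0 0;0 0 0 0 0 0;0 0 0 0 0 0;0 0 0 0 0 0;0 0 0 0 0 0;0 0 0 0 0 0;0 0 0 0 0 0' -1 10 && python3 -m pendant '0 0 0 0 0 0;0 0 0 0 0 0;0 0 0 0 0 0;0 0 0 0 0 0;0 0 0 0 0 0;0 0 0 0 0 0' -1 30
```

```text
time: 4.25
ee_pos: [0.4614, 0.0131, 0.1161]
eef_rot: [0.348, 0.615, -0.347, 0.616]
ft_force: [0.7, 1.0, -0.2]
width: 0.0868
time: 5.05
ee_pos: [0.4608, 0.013, 0.1152]
eef_rot: [0.348, 0.616, -0.348, 0.616]
ft_force: [0.3, 0.9, -0.1]
width: 0.0312
time: 5.65
ee_pos: [0.4608, 0.013, 0.1152]
eef_rot: [0.348, 0.616, -0.348, 0.616]
ft_force: [-0.5, 0.5, -0.6]
width: 0.0162
```

```bash
python3 -m pendant '-0.04 0 0 0 0 0;-0.12 0 0 0 0 0;-0.22 0 0 0 0 0;-0.34 0 0 0 0 0;-0.46 0 0 0 0 0;-0.58 0 0 0 0 0;-0.66 0 0 0 0 0;-0.68 0 0 0 0 0' && python3 -m pendant '0 0 0 0 0 0;0 0 0 0 0 0' && python3 - <<'E'
from h import *
goal([.448,-.1544,.285],np.radians(19)); goal([.448,-.3208,.285],np.radians(7.9))
E
```

```text
time: 6.45
ee_pos: [0.4616, 0.0133, 0.2879]
eef_rot: [0.348, 0.615, -0.347, 0.617]
ft_force: [0.3, 0.7, -2.6]
width: 0.0157
time: 6.65
ee_pos: [0.4603, 0.013, 0.2842]
eef_rot: [0.347, 0.616, -0.348, 0.615]
ft_force: [-0.9, 0.9, -2.8]
width: 0.0158
t 6.65 jaw yaw 31.11 q [ 0.56 -0.04 -0.66  1.7  -0.03  1.47  0.45] 
row [-0.0034 -0.3881  0.548 ] [ 0.141  -0.0005  0.0009]  turn deg 12.1
t 6.65 jaw yaw 31.11 q [ 0.56 -0.04 -0.66  1.7  -0.03  1.47  0.45] 
row [-0.0034 -0.732   1.1179] [ 0.2701 -0.0004  0.001 ]  turn deg 23.2
```

```bash
python3 -m pendant '0 -0.03 0.04 0.01 0 0;0 -0.08 0.12 0.03 0 0;0 -0.14 0.22 0.055 0 0;0 -0.21 0.32 0.08 0 0;0 -0.28 0.42 0.105 0 0;0 -0.36 0.53 0.13 0 0;0 -0.43 0.64 0.155 0 0;0 -0.48 0.72 0.175 0 0' && python3 - <<'E'
from h import *
goal([.448,-.3208,.285],np.radians(7.9))
E
```

```text
time: 7.45
ee_pos: [0.4499, -0.2072, 0.2847]
eef_rot: [0.427, 0.564, -0.427, 0.563]
ft_force: [-0.0, -0.1, -2.6]
width: 0.0161
t 7.45 jaw yaw 15.71 q [ 0.77  0.04 -0.44  1.63  0.02  1.47  0.6 ] 
row [-0.001  -0.1305  0.4354] [0.0909 0.0001 0.0007]  turn deg 7.8
```

```bash
python3 -m pendant '0 -0.02 0.08 0.018 0 0;0 -0.05 0.17 0.036 0 0;0 -0.08 0.26 0.054 0 0;0 -0.105 0.34 0.072 0 0;0 -0.12 0.4 0.085 0 0;0 -0.13 0.435 0.091 0 0;0 -0.13 0.435 0.091 0 0;0 -0.13 0.435 0.091 0 0' && python3 - <<'E'
from h import *
c=cal("wrist"); im,d=vision.camera("wrist"); np.savez("w4.npz",im=im,d=d,K=c[0],M=c[1],t=c[2]); cv2.imwrite("pics/w4.png",im)
goal([.448,-.3208,.150],np.radians(7.9))
E
```

```text
time: 8.25
ee_pos: [0.4503, -0.3157, 0.2853]
eef_rot: [0.463, 0.535, -0.462, 0.535]
ft_force: [0.6, 0.5, -2.1]
width: 0.016
t 8.3 jaw yaw 8.35 q [ 0.84  0.15 -0.35  1.51  0.05  1.49  0.63] 
row [ 0.5417 -0.0129  0.0199] [ 0.0053 -0.0001 -0.0003]  turn deg 0.5
```

View pics/w4.png

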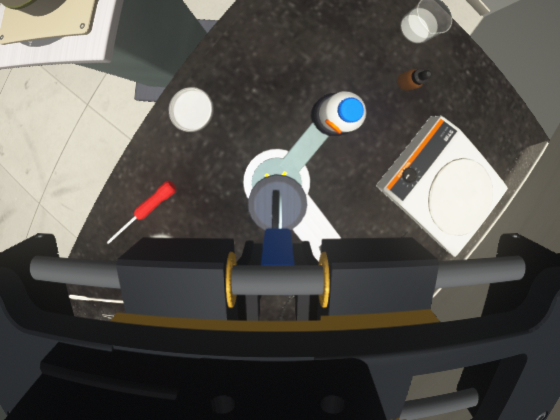

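The mirror hangs upright in the grip, with its foot at (277,205). The cap is at (350,109) and the mark at (333,126). I'll check these positions, then descend.

```bash
cat > b.py <<'E'
from h import *
f=np.load("w4.npz"); K,M,t=f["K"],f["M"],f["t"]
C=np.array([.4503,-.3205])
for tag,lo,hi,w,z in(("cap",(95,120,80),(115,255,255),(330,90,372,130),.14),("mark",(3,140,120),(18,255,255),(315,105,350,145),.105)):
    p=fray(np.argwhere(fmask(f,lo,hi,w))[:,::-1],K,M,t,z).mean(0); d=p[:2]-C; print(tag,p.round(4),np.degrees(np.arctan2(d[1],d[0])).round(1),np.hypot(*d).round(4))
c=np.argwhere(cv2.inRange(f["im"],(70,60,60),(125,115,115)))
print("foot",fray([277.5,205],K,M,t,.170).round(4),r.read_state()["ee_pos"].round(4))
E
python3 b.py; python3 -m pendant '0.05 -0.003 0.005 0 0 0;0.12 -0.006 0.01 0.003 0 0;0.2 -0.012 0.02 0.005 0 0;0.28 -0.012 0.02 0.005 0 0;0.36 -0.012 0.02 0.005 0 0;0.44 -0.012 0.02 0.005 0 0;0.51 -0.012 0.02 0.005 0 0;0.54 -0.012 0.02 0.005 0 0' && python3 -m pendant '0 0 0 0 0 0;0 0 0 0 0 0;0 0 0 0 0 0;0 0 0 0 0 0' && python3 - <<'E'
from h import *
goal([.448,-.3208,.150],np.radians(7.9))
for n in("side","top"):
    im,d,c=grab(n); cv2.imwrite(f"pics/{n}5.png",im); np.savez(f"{n}5.npz",im=im,d=d,K=c[0],M=c[1],t=c[2])
im=cv2.imread("pics/side5.png"); a=cv2.resize(im[120:260,210:350],(560,560),interpolation=cv2.INTER_CUBIC); cv2.imwrite("pics/s5z.png",a)
E
```

```text
cap [ 0.5108 -0.2157  0.14  ] 60.0 0.121
mark [ 0.5009 -0.2345  0.105 ] 59.5 0.0998
foot [ 0.4507 -0.3187  0.17  ] [ 0.4504 -0.3154  0.2854]
time: 9.1
ee_pos: [0.4467, -0.3208, 0.1479]
eef_rot: [0.464, 0.534, -0.465, 0.532]
ft_force: [-0.1, 1.1, -2.4]
width: 0.0159
time: 9.5
ee_pos: [0.4481, -0.3222, 0.1511]
eef_rot: [0.465, 0.532, -0.465, 0.533]
ft_force: [-1.1, 0.5, -1.8]
width: 0.0159
t 9.5 jaw yaw 7.82 q [ 0.85  0.23 -0.35  1.71  0.08  1.22  0.61] 
row [ 0.0043  0.0003 -0.0055] [-0.0009  0.0007 -0.0007]  turn deg 0.1
```

View pics/s5z.png

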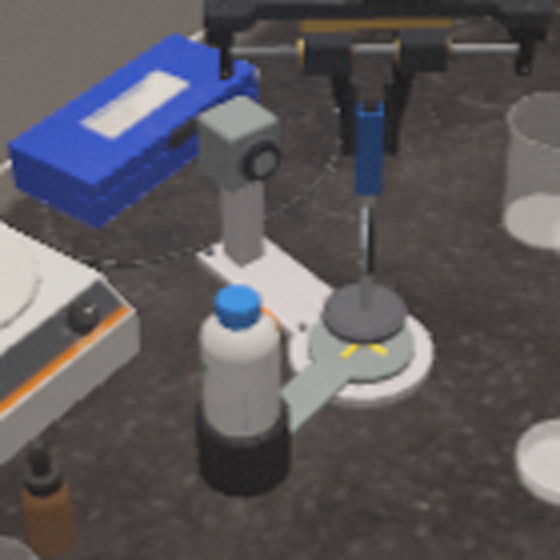

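```bash
python3 - <<'E'
from h import *
f=np.load("w4.npz"); K,M,t=f["K"],f["M"],f["t"]
for v in(203,204,205): print(v,[fray([277.5,v],K,M,t,z).round(4)[:2].tolist() for z in(.170,.179)])
S0=np.load("side0.npz");S5=np.load("side5.npz");K,M,t=S0["K"],S0["M"],S0["t"]
print("side0 foot",[ray("",(280,315.4),K,M,t,z).round(4).tolist() for z in(.0,.009,.014)])
print("side5 foot",[ray("",(301.4,196.5),K,M,t,z).round(4).tolist() for z in(.035,.044,.049)])
def cloud(S,lo,hi,w,tag):
    P=pts("",S["d"],K,M,t); m=fmask(S,lo,hi,w); p=P[(m>0)&(S["d"]>0)]; p=p[np.abs(p-np.median(p,0)).max(1)<.05]
    uv=np.argwhere(m)[:,::-1]; print(tag,len(p),p.mean(0).round(4),uv.mean(0).round(1),p.min(0).round(3),p.max(0).round(3))
cloud(S0,(100,120,40),(125,255,255),(265,260,300,295),"grip0"); cloud(S5,(100,120,40),(125,255,255),(293,140,312,175),"grip5")
P0=pts("",S0["d"],K,M,t);P5=pts("",S5["d"],K,M,t)
for tag,P,c,z0 in(("foot0",P0,(.461,.0122),0),("foot5",P5,(.4481,-.3215),.035)):
    q=P.reshape(-1,3); q=q[(np.hypot(q[:,0]-c[0],q[:,1]-c[1])<.04)&(q[:,2]>z0+.006)&(q[:,2]<z0+.03)]; print(tag,len(q),q.mean(0).round(4),q.min(0).round(3),q.max(0).round(3))
E
cat > x.py <<'E'
E
python3 - <<'E'
import sys; sys.path.insert(0,'.')
from h import *
c=cal("wrist"); im,d=vision.camera("wrist"); np.savez("w6.npz",im=im,d=d,K=c[0],M=c[1],t=c[2]); cv2.imwrite("pics/w6.png",cv2.resize(im[100:270,180:400],None,fx=3,fy=3,interpolation=cv2.INTER_CUBIC)); print(r.read_state()["ee_pos"])
E
```

```text
203 [[0.4505, -0.3168], [0.4502, -0.3148]]
204 [[0.4506, -0.3177], [0.4503, -0.3157]]
205 [[0.4507, -0.3187], [0.4504, -0.3167]]
side0 foot [[0.4609, 0.0102, 0.0], [0.46, 0.016, 0.009], [0.4596, 0.0192, 0.014]]
side5 foot [[0.4485, -0.3319, 0.035], [0.4477, -0.3216, 0.044], [0.4473, -0.3159, 0.049]]
grip0 206 [0.4609 0.0202 0.1387] [278.3 277.7] [0.452 0.008 0.105] [0.471 0.025 0.167]
grip5 142 [ 0.4489 -0.3142  0.1758] [301.8 156.7] [ 0.441 -0.327  0.142] [ 0.457 -0.308  0.207]
foot0 388 [0.4608 0.0179 0.0089] [ 0.435 -0.01   0.006] [0.487 0.042 0.03 ]
foot5 223 [ 0.449  -0.3178  0.0447] [ 0.422 -0.347  0.041] [ 0.475 -0.293  0.064]
[ 0.44785916 -0.32204727  0.15065158]
```

View pics/w6.png

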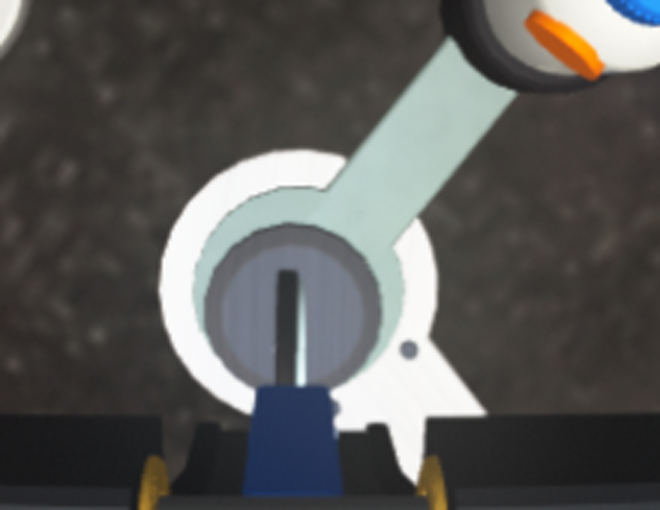

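The foot, disc and grip line up with no tilt. As a last check I'll locate the hub centre in this view by fitting a circle to the white rim.

```bash
python3 - <<'E'
from h import *
from scipy.optimize import least_squares
f=np.load("w6.npz"); K,M,t=f["K"],f["M"],f["t"]
m=fmask(f,(0,0,170),(180,40,255),(228,145,298,225)); v,u=np.nonzero(m)
e=[]
for y in range(152,216):   # left rim edge, right rim edge
    x=np.nonzero(m[y])[0]
    if len(x):
        e.append((x.min()-.5,y))
        if y>175 and y<205: 
            rr=np.nonzero(m[y,300:345])[0]
m2=fmask(f,(0,0,170),(180,40,255),(300,175,340,205))
for y in range(177,203):
    x=np.nonzero(m2[y])[0]
    if len(x): e.append((x.max()+.5,y))
P=fray(np.array(e,float),K,M,t,.014)[:,:2]
s=least_squares(lambda q:np.hypot(P[:,0]-q[0],P[:,1]-q[1])-q[2],[.45,-.32,.048],loss="soft_l1",f_scale=.001); print("hub centre, radius",s.x.round(4),len(P),np.abs(s.fun).mean())
h=fmask(f,(3,140,120),(18,255,255),(340,95,400,130)); p=fray(np.argwhere(h)[:,::-1],K,M,t,.105).mean(0); d=p[:2]-s.x[:2]; print("mark",p.round(4),np.degrees(np.arctan2(d[1],d[0])),np.hypot(*d))
st=r.read_state(); y=R.from_quat(st["eef_rot"]).as_matrix()[:,1]; print("TCP",st["ee_pos"].round(4),"mirror centre",(st["ee_pos"]+.0025*y-[0,0,.1152-.07]).round(4),"yaw",np.degrees(np.arctan2(y[1],y[0])),"t",st["time"],st["width"],np.abs(st["joint_vel"]).max())
E
```

```text
hub centre, radius [ 0.4495 -0.321   0.0471] 90 0.0002535693337935126
mark [ 0.5011 -0.2343  0.105 ] 59.26701071585239 0.10087156449137717
TCP [ 0.4479 -0.322   0.1507] mirror centre [ 0.4503 -0.3217  0.1055] yaw 7.819318252857746 t 9.65 0.015776740022383683 0.003313168193959285
```

```bash
python3 -m pendant '0 0 0 0 0 0;0 0 0 0 0 0;0 0 0 0 0 0;0 0 0 0 0 0' && python3 -c "
from bench import close_job
print(close_job())"
```

```text
time: 10.05
ee_pos: [0.4477, -0.3219, 0.1503]
eef_rot: [0.465, 0.533, -0.465, 0.533]
ft_force: [0.5, -0.1, -2.3]
width: 0.0158
the job is handed in; nothing more can be done
None
```

I gripped the mirror by its blue grip at 30 N, carried it above bottle height to the jig, and lowered it over the yellow cross. I handed the job in at 10.05 s with the arm steady and still holding it.

| Last check | Measured | Target |
|---|---|---|
| Mirror centre | (0.450, -0.322, 0.105) m | Cross/hub centre at about (0.450, -0.321), height 0.105 m |
| Facing direction (yaw) | 7.8° | About 7.8°, halfway between the mark (about 59.5°) and the lens (about -44°) |
| Grip opening | 15.8 mm | Grip is 16 mm wide |
| Force along z | -2.3 N | Roughly the mirror's weight (about 2 N) |

- **Upright and clear:** the views showed no tilt, and the underside of the foot is about 18 mm above the hub. No force reading suggested contact with anything.
- **Disagreement:** the side camera put tall objects 5–10 mm further along +y than the top and wrist cameras. I blamed its oblique view and went with the top and wrist readings, which agreed within about 3 mm.
- **Not checked:** the reflection itself was not seen, because no view from the inspection camera was available. The aim rests on the measured angles.

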